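Nudge the sight cell into the beam of the frame jig

ROBOT

A 6-joint arm with a two-finger parallel gripper is mounted at the origin on the work surface. World frame = base frame: x ahead of the robot, y to its left, z up, the work surface at z = 0. Lengths are in m, angles in rad, forces in N, time in s.
With the tool pointing down it reaches from about 0.35 to 0.975 m from the base axis. Payload 4.9 kg.
Tool frame: the origin (TCP) lies midway between the tips of the shut fingers; the grasp point (between the pads) lies 19 mm behind it (manip.pinch_z is the distance from the TCP to the grasp point, in m); z points along the fingers, y is the direction in which the jaws open and shut (so a half turn about z gives the same grasp; the last joint's range is limited). The gripper opens to 85 mm and grips with 20 to 120 N. Pads are 22 mm wide; open, the fingers measure 114 mm over their backs; the gripper's body (76 mm by 85 mm) begins 54 mm behind the grasp point. The pads swing forward as they close: fully open they stand 13 mm farther back than shut.
Start: joints at [-1.382, 0.053, 1.613, -0, 1.476, -0.119], TCP at [0.189, -0.596, 0.231] pointing down, gripper open.
Joint ranges: [-3.01, 3.01], [-1.01, 2.22], [0.06, 2.58], [-1.02, 4.17], [0.09, 2.62], [-3.14, 3.14]. Speed limits (rad/s): [2.57, 2.57, 3.14, 3.14, 3.14, 3.14].

INTERFACE

Orientations are given as a unit quaternion [w, x, y, z].
In Python, from plant import manip gives the robot as it stands.
- The arm moves only by the tool drive_tool, never from a script. Its argument "commands" is text: rows parted by semicolons, each of 5 numbers parted by spaces: the finger opening in mm, from 0 to 85.4, then the shift along the tool's x, y, z in units of 30 mm (1.0 is 30 mm), then the turn about the tool's z in degrees. A call has exactly 8 rows; each row shifts and turns the commanded pose from where the row before left it, along the tool's axes as they then stand; what a row does not reach is not made up. A row lasts 1/8 s, in which the tool goes at most 62.5 mm and 10.7 degrees, less where a joint would pass 70% of its speed; a pose out of reach is approached as far as the arm can. A call is refused whole if a number of a shift passes 1 or a number of a turn 10.7, either way. A call with a gripper value outside its range is refused whole. The fingers move at their own pace and stop on an object; the grip force is fixed at half the most. Time passes only in rows, so rows that do not move let the fingers close, or fill a call up. It gives the time, the measured TCP pose, the force and the opening at its end, in the units of the state.
- manip.state(): the state, without advancing time (a new reading comes with each control period).
- manip.grab_frame(name): name is "scene" or "top" or "wrist"; returns the picture (400x640x3 uint8, red, green, blue); there is no depth.
- manip.camera_params(name): a dict with "fx", "fy", "cx", "cy" (pixels), "xyz" and "orientation" of the camera in the world. Camera axes: x right, y down, z forward; pixel columns grow to the right and rows downward; lengths in m; the calibration is good to about 2 mm. A picture is of the moment at which its call begins: read the wrist's pose just before it. camera_params takes no time and is no camera call; for the wrist camera it gives the pose at the moment of the call.
- manip.job_done(): hands the job in, once; it reports no verdict.
The state is a dict: "time": time; "joint_pos": joint angles; "joint_vel": joint speeds; "joint_efforts": joint torques, N m; "tool_pos": TCP position; "tool_rot": TCP orientation; "contact_force": force on the tool from outside, world axes, zero at the start; "ft_torque": the same for the moment, N m; "gripper_width": opening from 0.0 (shut) to 1.0 (fully open).
Only numpy, scipy, OpenCV 4.12 (cv2) and the standard library are available. Lean on these libraries where they do the work, as an engineer would, in place of code of your own. Each camera call takes 0.05 s, during which the arm holds its last target. There are 200 camera calls.

TASK

The square glass-sided sight cell stands askew on the plate of the tube-alignment jig: turn it so that its two clear faces look at the lamp and the receiver, and push it along the plate, gently because of its glass, until it has dropped fully home and level in the square recess between them. The recess would also take it a quarter turn wrong, steel sides to the light, and that is no use. Do not tip the cell over or lift it off the plate, leave the other things where they are, and let go of the cell at the end.

Things in the scene. Friction and masses are not known exactly. Their poses are not given: they have to be found in the camera images.
- cell: Loose sight cell, 90 x 90 mm in plan, 64 mm high, 0.4 to 0.85 kg. Origin: centre of its underside. Its +x and -x sides are solid dark steel cheeks, 14 mm thick; its +y and -y sides are clear glass panes: the light must pass along its own y axis (either way round). Top: aluminium, 3 mm lower than the cheeks. Starts on the jig plate on the robot's side of the recess, 0.5 rad or more askew.
- pane (a point): Centre of the cell's +y clear face, half-way up (32 mm above its underside); axes as the cell's. The cell slides on the plate under a push of 3 to 12 N (friction and mass vary) and turns when pushed off-centre. It is too wide for most grippers.
- jig: Fixed alignment jig. Origin on the table surface under the centre of its square recess; x points away from the robot, y along the light beam towards the lamp. Grey plate, top 16 mm above the table, from x=-190 to +75 mm and y=-245 to +245 mm. Its yaw on the table varies by up to 0.2 rad.
- nest (a point): Centre of the recess floor, 10 mm above the table, axes as the jig's. The dark-floored recess is 93 x 93 mm, 6 mm deep, sides along x and y. A cell fully home has its underside on this floor and its origin within 1.5 mm of this point in x and y.
- fence (a point): Foot of the rigid steel fence, on its robot-side face, in line with the nest. The fence runs along y over the whole plate, 14 mm high above the plate, 14 mm thick; this face is at jig x=+46.5 mm, level with the recess's far edge. A cell lying flat against it is in line with the recess and drops in when slid along it.
- lamp (a point): Front of the lamp's lens, at jig x=0, y=+190 mm, 44 mm above the table. The lamp is a fixed aluminium box 50 mm (x) by 40 mm (y), from y=+200 to +240 mm, 66 mm high above the plate.
- receiver (a point): Front of the receiver, at jig x=0, y=-200 mm, 44 mm above the table. A fixed black box 50 mm (x) by 35 mm (y), 66 mm high above the plate.
- bb_shell: Bystander: steel tube 40 mm in diameter and 68 mm tall, upright near the robot-side, -y corner of the plate. Origin under its centre.
- lug: Bystander: steel lug, upright tube 44 mm in diameter and 45 mm tall with a short side socket, near the robot-side, +y corner of the plate. Origin under its centre.
- battery: Bystander: black block 75 x 110 x 60 mm on the table at the left.
- brush: Bystander: brush lying on the table at the left.
- wrench: Bystander: steel wrench lying on the table at the right.
- flux: Bystander: jar 60 mm across, 110 mm tall, on the table at the left.
- chalk_box: Bystander: carton 90 x 50 x 35 mm on the table at the right.
Mind the look-alikes: they are no part of the job. What is shaped like the cell but green is not meant.

How it is judged:
At the end, for the whole second after the job is handed in: The cell sits level on the recess floor (underside within 2 mm of it, tilt under 0.03 rad, within 5 mm of the centre), its clear faces towards lamp and receiver (within 0.06 rad, either way round), at rest and untouched (z of cell in the frame of nest below 0.002 m and horizontal distance between cell and nest below 0.005 m and angle between the y axis of cell and the y axis of nest, either way round below 0.06 rad and angle between cell's own z axis and vertical below 0.03 rad and linear speed of cell below 0.01 m/s and contact force between cell and the fingers below 0.05 N).
It fails at once if the robot pushes or presses the cell harder than 60 N (contact force between cell and the arm above 60 N or contact force between cell and the fingers above 60 N).
It fails at once if the cell is tipped by more than 0.5 rad (angle between cell's own z axis and vertical above 0.5 rad).
It fails at once if the cell is lifted clear of the plate (more than 25 mm) (z of cell in the frame of nest above 0.031 m).
It fails at once if the cell is pushed off the plate (z of cell in the frame of nest below -0.004 m).
It fails at once if another thing is shifted by more than 40 mm (distance of any of bb_shell, lug, battery, brush, wrench, flux, chalk_box from where it was at the start of the episode above 0.04 m).
It also fails if it takes over 72 s, if anything falls off the work surface, if the arm or the gripper's body presses on something with over 40 N, if the wrist force passes 120 N, or if a joint passes its speed limit or range.

## Working session

There is one attempt and no reset: what is moved stays moved. The work goes in short steps, Python scripts to look and compute and a tool call to move; the robot and the scene stay as the last step left them, time stands still between calls to the robot, and variables do not carry over. Pictures are saved under pics/ and viewed, about 8 in all and at most 12, crops included, and the job is handed in when it is done.

Besides the shell and the picture viewer there is one more tool, called after ">>>" as name(argument=value, ...), one argument or row to a line, values as JSON. drive_tool: Moves the arm, as the interface text tells. Its arguments: {"type":"object","properties":{"commands":{"type":"string"}},"required":["commands"]}

```bash
ls; mkdir -p pics
python3 - <<'E'
from plant import manip
import cv2
for n in ("top","scene"):
    cv2.imwrite(f"pics/{n}0.png",manip.grab_frame(n)[:,:,::-1]); print(n,manip.camera_params(n))
print(manip.state())
E
```

```text
pics
top {'fx': 367.9791448298817, 'fy': 367.9791448298817, 'cx': 323.24799777892184, 'cy': 192.80190197650631, 'xyz': array([0.44069356, 0.02449477, 1.1166122 ]), 'orientation': array([ 0.01905837, -0.7041505 ,  0.70940848, -0.02341921])}
scene {'fx': 398.9606544443527, 'fy': 398.9606544443527, 'cx': 322.99963773750943, 'cy': 198.34560300420839, 'xyz': array([1.17657178, 0.24748981, 0.90828521]), 'orientation': array([-0.19936536,  0.54524441,  0.76788177, -0.27077587])}
{'time': 0.1, 'joint_pos': array([-1.38197483e+00,  5.32712617e-02,  1.61416372e+00, -4.85916314e-06,
        1.47600528e+00, -1.18997367e-01]), 'joint_vel': array([-0.00181538, -0.00025911, -0.00349554, -0.00065095,  0.00073607,
       -0.00040761]), 'joint_efforts': array([-3.23036447e-04, -3.94906354e+01, -3.71364462e+01, -1.41345463e-04,
        3.92082991e-03, -7.54295058e-06]), 'tool_pos': array([ 0.18925627, -0.59506093,  0.2301939 ]), 'tool_rot': array([-9.23153462e-04,  9.88178848e-01,  1.53302677e-01, -3.46622284e-05]), 'contact_force': array([ 0.19565222, -0.84119115, -0.9333444 ]), 'ft_torque': array([ 0.05476584, -0.02937369, -0.00164881]), 'gripper_width': 1.0015120711012326}
```

View pics/top0.png

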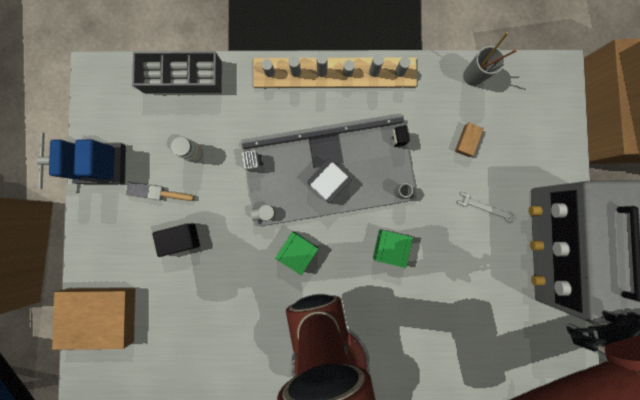

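View pics/scene0.png

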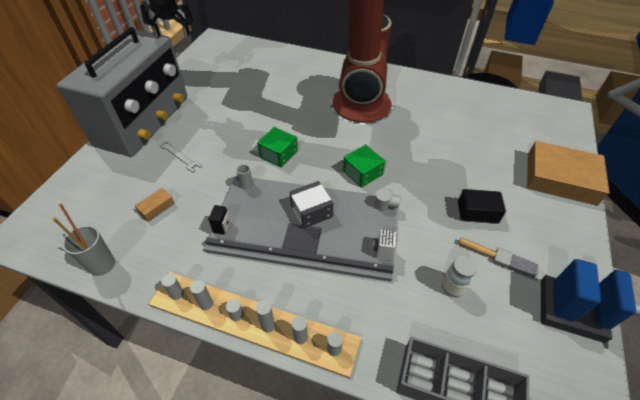

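Top: the cell is the white square at about (329,181), the recess is dark at about (325,150), and the fence runs from (243,145) to (405,121). Next I'll zoom in on both views.

Run:
```python
import cv2,numpy as np
a=cv2.imread("pics/top0.png")[110:230,235:425]; b=cv2.imread("pics/scene0.png")[155:285,195:405]
a=cv2.resize(a,(760,480),interpolation=cv2.INTER_CUBIC)
cv2.imwrite("pics/t1.png",a)
cv2.imwrite("pics/s1.png",cv2.resize(b,(800,495),interpolation=cv2.INTER_CUBIC))
```

```text
(no output)
```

View pics/t1.png

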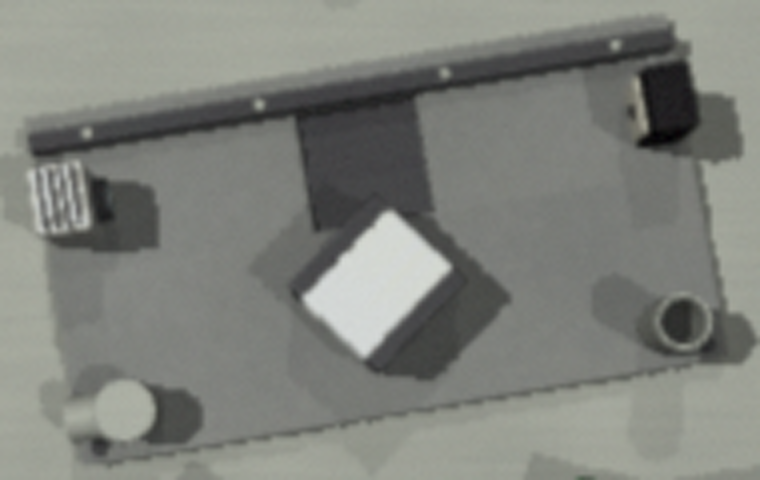

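View pics/s1.png

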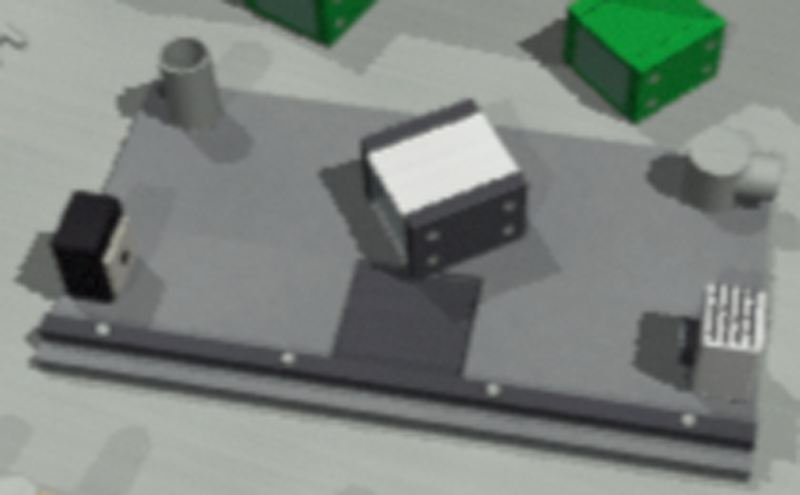

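Zoomed top view: the steel cheeks are the cell's upper-left and lower-right sides, with corners at about (292,293), (375,195), (465,280) and (375,368). The recess corners are at about (297,117), (414,97), (317,230) and (433,212). Now I'll convert these to world coordinates.

```bash
cat > h.py <<'E'
from plant import manip
import numpy as np,cv2
from scipy.spatial.transform import Rotation as R
def ray(n,uv,z,c=None):
    c=c or manip.camera_params(n); q=c['orientation']; M=R.from_quat(np.roll(q,-1)).as_matrix()
    uv=np.atleast_2d(uv).astype(float)
    d=np.c_[(uv[:,0]-c['cx'])/c['fx'],(uv[:,1]-c['cy'])/c['fy'],np.ones(len(uv))]@M.T
    return c['xyz']+d*((z-c['xyz'][2])/d[:,2])[:,None]
def proj(n,P,c=None):
    c=c or manip.camera_params(n); M=R.from_quat(np.roll(c['orientation'],-1)).as_matrix()
    p=(np.atleast_2d(P)-c['xyz'])@M
    return np.c_[p[:,0]/p[:,2]*c['fx']+c['cx'],p[:,1]/p[:,2]*c['fy']+c['cy']]
E
python3 - <<'E'
from h import *
T=lambda p:np.array(p)/4+[235,110]
cell=ray("top",T([(292,293),(375,195),(465,280),(375,368)]),.080)
rec=ray("top",T([(297,117),(414,97),(433,212),(317,230)]),.016)
fen=ray("top",T([(33,155),(590,71)]),.016)
for k,v in dict(cell=cell,rec=rec,fen=fen).items():
    print(k,v[:,:2].round(4).tolist(),"c",v.mean(0)[:2].round(4),"len",np.linalg.norm(np.diff(v,axis=0),axis=1).round(4),"ang",[round(float(np.arctan2(*(w[1::-1]))),3) for w in np.diff(v,axis=0)])
tubes=ray("top",T([(685,322),]),.084),ray("top",T([(125,410)]),.061),ray("top",T([(660,110),(62,197)]),.082)
print(tubes)
E
```

```text
cell [[0.5304, 0.0607], [0.5997, 0.0015], [0.5387, -0.0616], [0.4769, 0.0026]] c [0.5364 0.0008] len [0.0912 0.0878 0.0891] ang [-0.707, -2.339, 2.337]
rec [[0.6693, 0.0585], [0.684, -0.0301], [0.5964, -0.0435], [0.5833, 0.0439]] c [0.6333 0.0072] len [0.0898 0.0887 0.0884] ang [-1.406, -2.99, 1.719]
fen [[0.6416, 0.2576], [0.7031, -0.1637]] c [0.6724 0.0469] len [0.4257] ang [-1.426]
(array([[ 0.50758276, -0.21590574,  0.084     ]]), array([[0.44887587, 0.18129986, 0.061     ]]), array([[ 0.65899025, -0.20176252,  0.082     ],
       [ 0.5994854 ,  0.22294715,  0.082     ]]))
```

>>> drive_tool(
  commands="50 1 -0.96 0 0;50 1 -0.96 0 0;50 1 -0.96 0 0;50 1 -0.96 0 0;50 1 -0.96 0 0;50 1 -0.96 0 0;50 1 -0.96 0 0;50 1 -0.96 0 0",
)

```text
time: 1.1
tool_pos: [0.3486, -0.3019, 0.2308]
tool_rot: [-0.0, 0.988, 0.153, -0.0]
contact_force: [-0.0, -0.9, 0.9]
gripper_width: 0.587
```

>>> drive_tool(
  commands="50 1 -0.96 0 0;50 1 -0.96 0 0;50 1 -0.96 0 0;50 1 -0.96 0 0;50 1 -0.96 0 0;50 0.5 -0.5 0 -10.6;50 0 0 0 -10.6;50 0 0 0 -10.6",
)

```text
time: 2.1
tool_pos: [0.4571, -0.1012, 0.2307]
tool_rot: [-0.0, 0.907, 0.421, -0.0]
contact_force: [0.3, -0.6, 0.2]
gripper_width: 0.583
```

```bash
cat >> h.py <<'E'
def tool():
    s=manip.state(); x=R.from_quat(np.roll(s['tool_rot'],-1)).as_matrix()[:,0]
    return s['tool_pos'],np.arctan2(x[1],x[0]),s
def go(x,y,z,a):  # needed shift in units in present tool axes, turn in deg
    p,t,s=tool(); d=np.array([x,y,z])-p
    print("t %.2f"%s['time'],"at",p.round(4),round(t,3),"F",s['contact_force'].round(1),"w",round(s['gripper_width'],3))
    print("shift",(np.array([d[0]*np.cos(t)+d[1]*np.sin(t),d[0]*np.sin(t)-d[1]*np.cos(t),-d[2]])/.03).round(2),"turn",round(np.degrees(t-a),1))
E
python3 - <<'E'
from h import *
go(.478,-.064,.13,.864)
c=manip.camera_params("wrist"); cv2.imwrite("pics/w1.png",manip.grab_frame("wrist")[:,:,::-1]);print(c)
cv2.imwrite("pics/top1.png",manip.grab_frame("top")[:,:,::-1])
E
```

```text
t 2.10 at [ 0.4571 -0.1012  0.2307] 0.87 F [ 0.3 -0.6  0.2] w 0.583
shift [ 1.4  -0.27  3.36] turn 0.3
{'fx': 320.0283530647846, 'fy': 320.0283530647846, 'cx': 317.43965795962686, 'cy': 198.2634401395369, 'xyz': array([ 0.50089501, -0.04899992,  0.37418664]), 'orientation': array([ 0.12632783,  0.93074491, -0.33987554, -0.04732654])}
```

View pics/w1.png

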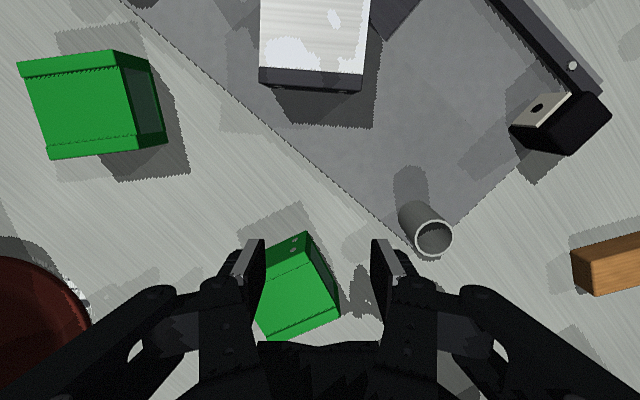

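Wrist view: the cell's near cheek runs from about (259,83) to (362,90). A green decoy is at (285,285), under the gripper; I'll check it for clearance.

Run:
```python
from h import *
print("cheek",ray("wrist",[(259,82),(363,87)],.08).round(4).tolist())
print("decoys",ray("top",[(394,248),(298,252),(411,242),(388,231)],.064).round(3).tolist())
P=[(.477,.003,.08),(.539,-.062,.08)]
print(proj("wrist",P).round(0))
```

```text
cheek [[0.4771, 0.0012, 0.08], [0.5431, -0.0607, 0.08]]
decoys [[0.345, -0.182, 0.064], [0.336, 0.091, 0.064], [0.362, -0.231, 0.064], [0.394, -0.166, 0.064]]
[[257.  80.]
 [360.  91.]]
```

>>> drive_tool(
  commands="50 0.7 -0.14 0.6 0;50 0.7 -0.14 1 0;50 0 0 1 0;50 0 0 1 0;50 0 0 1 0;50 0 0 1 0;50 0 0 0.8 0;50 0 0 0.4 0",
)

```text
time: 3.2
tool_pos: [0.4771, -0.0642, 0.0256]
tool_rot: [-0.001, 0.909, 0.417, -0.001]
contact_force: [-0.1, 0.7, 0.1]
gripper_width: 0.585
```

Run:
```python
from h import *
go(.501,-.038,.026,.84)
# planned rigid rotation of tool about COR
c=np.array([.5365,.0]);n=np.array([np.cos(.84),np.sin(.84)]);t=np.array([n[1],-n[0]])
cor=c+.033*t; p0=c-.056*n
for a in np.linspace(0,.70,9):
    M=np.array([[np.cos(a),np.sin(a)],[-np.sin(a),np.cos(a)]])
    print(round(.84-a,3),(cor+M@(p0-cor)).round(4),"cell",(cor+M@(c-cor)).round(4))
```

```text
t 3.20 at [ 0.4771 -0.0642  0.0256] 0.86 F [-0.1  0.7  0.1] w 0.585
shift [ 1.18  0.03 -0.01] turn 1.1
0.84 [ 0.4991 -0.0417] cell [0.5365 0.    ]
0.752 [ 0.4976 -0.0362] cell [0.5385 0.0021]
0.665 [ 0.4966 -0.0306] cell [0.5407 0.0039]
0.578 [ 0.4961 -0.025 ] cell [0.5431 0.0056]
0.49 [ 0.4961 -0.0193] cell [0.5455 0.0071]
0.402 [ 0.4966 -0.0136] cell [0.5481 0.0083]
0.315 [ 0.4976 -0.008 ] cell [0.5508 0.0094]
0.228 [ 0.4991 -0.0025] cell [0.5536 0.0101]
0.14 [0.501  0.0028] cell [0.5565 0.0107]
```

>>> drive_tool(
  commands="50 0.3 0 0 1;50 0.3 0 0 0;50 0.2 0 0 0;50 0.15 0 0 0;50 0.1 0 0 0;50 0.1 0 0 0;50 0.06 0 0 0;50 0 0 0 0",
)

```text
time: 4.2
tool_pos: [0.5021, -0.0372, 0.0273]
tool_rot: [-0.0, 0.912, 0.41, -0.0]
contact_force: [-0.7, -2.3, 0.7]
gripper_width: 0.585
```

>>> drive_tool(
  commands="50 0.06 -0.1 0 3;50 0.06 -0.1 0 3;50 0.06 -0.1 0 3;50 0.06 -0.1 0 3;50 0.06 -0.1 0 3;50 0.06 -0.1 0 3;50 0.06 -0.1 0 3;50 0 0 0 0",
)

```text
time: 5.2
tool_pos: [0.4986, -0.0126, 0.0272]
tool_rot: [-0.0, 0.971, 0.238, 0.0]
contact_force: [-1.4, -0.4, -0.0]
gripper_width: 0.583
```

Run:
```python
from h import *
go(.501,.0028,.026,.147)
a=manip.grab_frame("wrist"); b=manip.grab_frame("top")
cv2.imwrite("pics/v2.png",np.vstack([a,cv2.resize(b[110:230,235:475],(640,320))])[:,:,::-1][:600+120:1])
v=cv2.imread("pics/v2.png"); cv2.imwrite("pics/v2.png",cv2.resize(v,(533,600)))
```

```text
t 5.20 at [ 0.4986 -0.0126  0.0272] 0.48 F [-1.4 -0.4 -0. ] w 0.583
shift [ 0.31 -0.42  0.04] turn 19.1
```

View pics/v2.png

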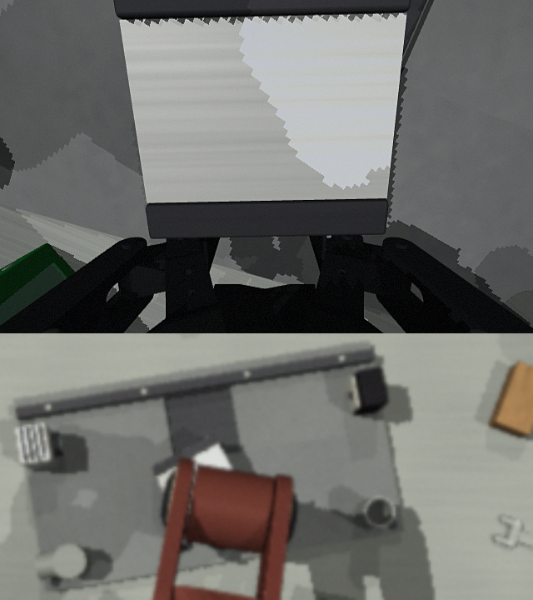

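The rotation is tracking: the cheek is flush on both fingers and centred (columns 147–387 of 533). Next I'll push along the present normal, so the cell reaches the fence on the +y side of the recess.

>>> drive_tool(
  commands="50 0.2 -0.05 0 0;50 0.27 -0.06 0 0;50 0.27 -0.06 0 0;50 0.27 -0.06 0 0;50 0.27 -0.06 0 0;50 0.27 -0.06 0 0;50 0.27 -0.06 0 0;50 0.27 -0.06 0 0",
)

```text
time: 6.3
tool_pos: [0.5482, 0.0287, 0.0273]
tool_rot: [-0.0, 0.971, 0.237, -0.0]
contact_force: [-2.2, -1.1, -0.6]
gripper_width: 0.585
```

```bash
cat >> h.py <<'E'
def jig(p): # world->jig
    a=.15; d=np.asarray(p)[...,:2]-[.6335,.007]
    return np.stack([d[...,0]*np.cos(a)+d[...,1]*np.sin(a),-d[...,0]*np.sin(a)+d[...,1]*np.cos(a)],-1)
def look(tag):
    c=manip.camera_params("wrist"); im=manip.grab_frame("wrist")[:,:,::-1]
    cv2.imwrite(f"pics/{tag}.png",im); return c,im
E
python3 - <<'E'
from h import *
go(.5,0,.027,.147); p,t,s=tool(); print("cell est",jig(p[:2]+.056*np.array([np.cos(t),np.sin(t)])))
c,im=look("w3"); np.save("c3.npy",c,allow_pickle=True)
E
```

```text
t 6.30 at [0.5482 0.0287 0.0273] 0.479 F [-2.2 -1.1 -0.6] w 0.585
shift [-1.87  0.11  0.01] turn 19.0
cell est [-0.0280845   0.05228378]
```

View pics/w3.png

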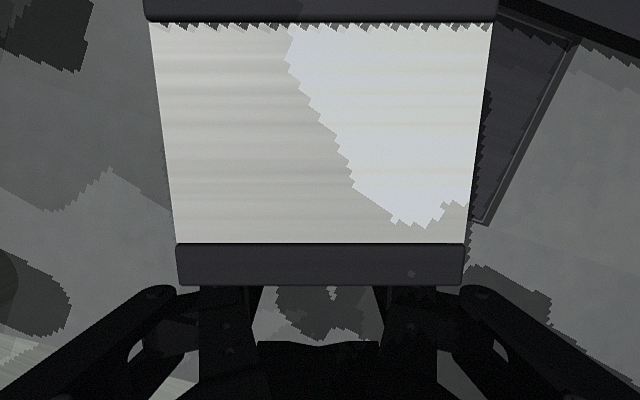

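The cheek spans columns 176–466, so there has been no slip. The recess's -y edge runs from (575,45) to (483,222), which I'll use to refine the jig yaw while turning.

>>> drive_tool(
  commands="50 0.052 -0.088 0 2.7;50 0.052 -0.088 0 2.7;50 0.052 -0.088 0 2.7;50 0.052 -0.088 0 2.7;50 0.052 -0.088 0 2.7;50 0.052 -0.088 0 2.7;50 0.052 -0.088 0 2.7;50 0 0 0 0",
)

```text
time: 7.35
tool_pos: [0.5525, 0.0497, 0.0276]
tool_rot: [-0.0, 0.997, 0.075, 0.001]
contact_force: [-0.6, -0.6, -0.1]
gripper_width: 0.587
```

Run:
```python
from h import *
c=np.load("c3.npy",allow_pickle=True).item()
w=ray("wrist",[(575,45),(483,222),(489,226),(515,10),(640,62)],.016,c); print(w.round(4),[np.arctan2(*(w[i]-w[j])[1::-1]) for i,j in((0,1),)])
print("jig",jig(w).round(4), "fence top", ray("wrist",[(515,10),(640,62)],.03,c).round(4))
go(.5,0,.027,.147); p,t,s=tool(); print("cell est",jig(p[:2]+.056*np.array([np.cos(t),np.sin(t)])))
c,im=look("w4"); np.save("c4.npy",c,allow_pickle=True)
```

```text
[[ 0.6851 -0.0279  0.016 ]
 [ 0.5979 -0.0402  0.016 ]
 [ 0.5975 -0.0442  0.016 ]
 [ 0.684   0.0041  0.016 ]
 [ 0.693  -0.0583  0.016 ]] [np.float64(0.14077376147732978)]
jig [[ 0.0458 -0.0422]
 [-0.0423 -0.0414]
 [-0.0432 -0.0453]
 [ 0.0495 -0.0104]
 [ 0.049  -0.0734]] fence top [[ 0.6772  0.0092  0.03  ]
 [ 0.6853 -0.0475  0.03  ]]
t 7.35 at [0.5525 0.0497 0.0276] 0.15 F [-0.6 -0.6 -0.1] w 0.587
shift [-1.98  1.38  0.02] turn 0.2
cell est [-0.01772965  0.05433095]
```

View pics/w4.png

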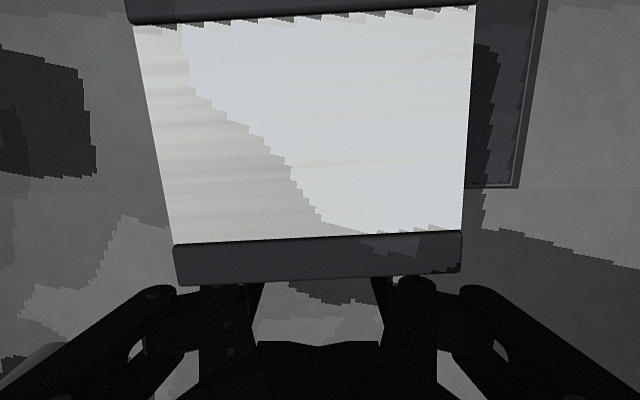

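The cheek tilts about 2.4° relative to the fingers (left end in contact). Pushing it to the fence should square it.

>>> drive_tool(
  commands="50 0.15 0 0 0;50 0.15 0 0 0;50 0.1 0 0 0;50 0.08 0 0 0;50 0.06 0 0 0;50 0.03 0 0 0;50 0 0 0 0;50 0 0 0 0",
)

```text
time: 8.4
tool_pos: [0.5689, 0.0518, 0.0273]
tool_rot: [-0.0, 0.997, 0.074, 0.0]
contact_force: [-2.0, -0.5, -0.4]
gripper_width: 0.583
```

>>> drive_tool(
  commands="50 0.03 0 0 0;50 0.02 0 0 0;50 0.02 0 0 0;50 0.01 0 0 0;50 0.01 0 0 0;50 0 0 0 0;50 0 0 0 0;50 0 0 0 0",
)

```text
time: 9.4
tool_pos: [0.5702, 0.0519, 0.0272]
tool_rot: [0.0, 0.997, 0.075, -0.002]
contact_force: [-8.4, -1.7, 4.6]
gripper_width: 0.585
```

Run:
```python
from h import *
go(.5,0,.027,.147); p,t,s=tool(); print("cell est",jig(p[:2]+.056*np.array([np.cos(t),np.sin(t)])))
c,im=look("w5"); np.save("c5.npy",c,allow_pickle=True)
```

```text
t 9.40 at [0.5702 0.0519 0.0272] 0.149 F [-8.4 -1.7  4.6] w 0.585
shift [-2.57  1.36  0.01] turn 0.1
cell est [0.00015705 0.05385353]
```

View pics/w5.png

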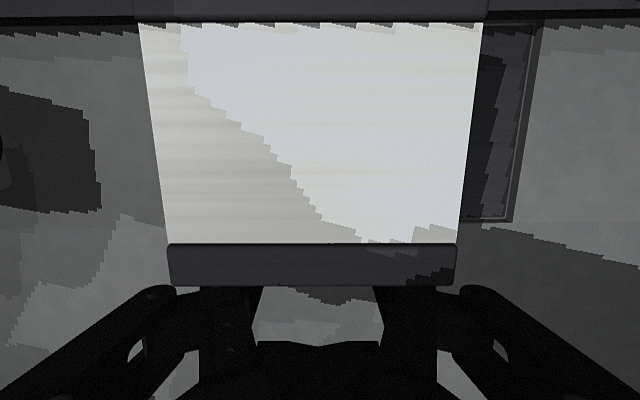

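Flush against the fence with 8 N on the tool; the recess lies to the right, its -y edge at about (513,220)–(538,25). Next I'll back off, lift, go round to the +y side and turn 90° to push with both fingers.

>>> drive_tool(
  commands="50 -0.5 0 0 0;50 -0.6 0 0 0;40 0 0 -1 0;40 0 0 -1 0;40 0 0 -1 0;40 0 0 -1 0;40 0 -0.7 -0.5 0;40 0.4 -0.7 0 0",
)

```text
time: 10.45
tool_pos: [0.5458, 0.091, 0.1651]
tool_rot: [-0.0, 0.997, 0.074, 0.003]
contact_force: [0.1, 0.3, -0.9]
gripper_width: 0.468
```

>>> drive_tool(
  commands="40 0.8 -0.7 0 0;40 0.8 -0.67 0 0;40 0.8 0 0 -10;40 0 0 0 -10;40 0 0 0 -10;40 0 0 0 -10;40 0 0 0 -10;40 0 0 0 -10",
)

```text
time: 11.45
tool_pos: [0.6099, 0.142, 0.1628]
tool_rot: [0.0, 0.825, 0.565, 0.001]
contact_force: [0.7, -0.0, 0.5]
gripper_width: 0.47
```

Run:
```python
from h import *
go(.613,.1425,.15,.149+np.pi/2)
cv2.imwrite("pics/t6.png",manip.grab_frame("scene")[:,:,::-1])
```

```text
t 11.45 at [0.6099 0.142  0.1628] 1.202 F [ 0.7 -0.   0.5] w 0.47
shift [0.05 0.09 0.43] turn -29.7
```

>>> drive_tool(
  commands="40 0.05 0.09 0 -10;40 0 0 0.2 -10;40 0 0 0.8 -9.7;40 0 0 0.8 0;40 0 0 0.8 0;40 0 0 0.8 0;40 0 0 0.7 0;40 0 0 0.4 0",
)

```text
time: 12.5
tool_pos: [0.6122, 0.1423, 0.026]
tool_rot: [-0.0, 0.655, 0.756, -0.0]
contact_force: [0.4, -0.8, -0.2]
gripper_width: 0.469
```

Run:
```python
from h import *
go(.613,.1425,.027,.149+np.pi/2); print(jig(tool()[0]))
cv2.imwrite("pics/s6.png",cv2.resize(manip.grab_frame("scene")[155:285,195:405],(800,495),interpolation=cv2.INTER_CUBIC)[:,:,::-1])
```

```text
t 12.50 at [0.6122 0.1423 0.026 ] 1.714 F [ 0.4 -0.8 -0.2] w 0.469
shift [ 0.    0.03 -0.03] turn -0.4
[-0.0008611   0.13697647]
```

View pics/s6.png

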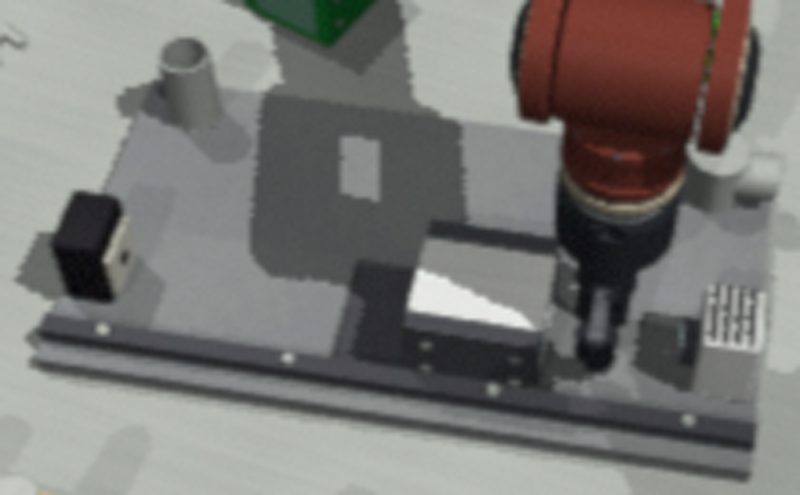

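The fingers stand clear on the +y side, and the cell is flat against the fence. I'll push it along the fence.

>>> drive_tool(
  commands="40 -0.3 0 0 -0.4;40 -0.3 0 0 0;40 -0.2 0 0 0;40 -0.17 0 0 0;40 -0.17 0 0 0;40 -0.17 0 0 0;40 -0.17 0 0 0;40 -0.17 0 0 0",
)

```text
time: 13.55
tool_pos: [0.62, 0.093, 0.0271]
tool_rot: [0.0, 0.652, 0.758, -0.0]
contact_force: [-1.0, 3.0, 1.8]
gripper_width: 0.473
```

>>> drive_tool(
  commands="40 -0.15 0 0 0;40 -0.15 0 0 0;40 -0.13 0 0 0;40 -0.13 0 0 0;40 -0.1 0 0 0;40 -0.1 0 0 0;40 -0.08 0 0 0;40 0 0 0 0",
)

```text
time: 14.55
tool_pos: [0.624, 0.0681, 0.0275]
tool_rot: [0.0, 0.652, 0.758, -0.0]
contact_force: [-0.5, 0.2, -0.6]
gripper_width: 0.463
```

Run:
```python
from h import *
go(.625,.062,.026,.149+np.pi/2); print(jig(tool()[0]))
```

```text
t 14.55 at [0.624  0.0681 0.0275] 1.721 F [-0.5  0.2 -0.6] w 0.463
shift [-0.21  0.    0.05] turn 0.1
[-0.0002146  0.061823 ]
```

>>> drive_tool(
  commands="40 -0.05 0 0 0;40 -0.05 0 0 0;40 -0.04 0 0 0;40 -0.03 0 0 0;40 -0.03 0 0 0;40 0 0 0 0;40 0 0 0 0;40 0 0 0 0",
)

```text
time: 15.55
tool_pos: [0.6248, 0.0627, 0.0273]
tool_rot: [-0.0, 0.652, 0.758, 0.0]
contact_force: [-1.1, 2.8, -0.3]
gripper_width: 0.47
```

Run:
```python
from h import *
go(.625,.062,.026,.149+np.pi/2); print(jig(tool()[0]))
a=cv2.resize(manip.grab_frame("scene")[195:275,265:365],(800,600)[:2],interpolation=cv2.INTER_CUBIC); cv2.imwrite("pics/s7.png",cv2.resize(a,(750,600))[:,:,::-1])
```

```text
t 15.55 at [0.6248 0.0627 0.0273] 1.722 F [-1.1  2.8 -0.3] w 0.47
shift [-0.02  0.    0.04] turn 0.1
[-0.00032332  0.05633102]
```

View pics/s7.png

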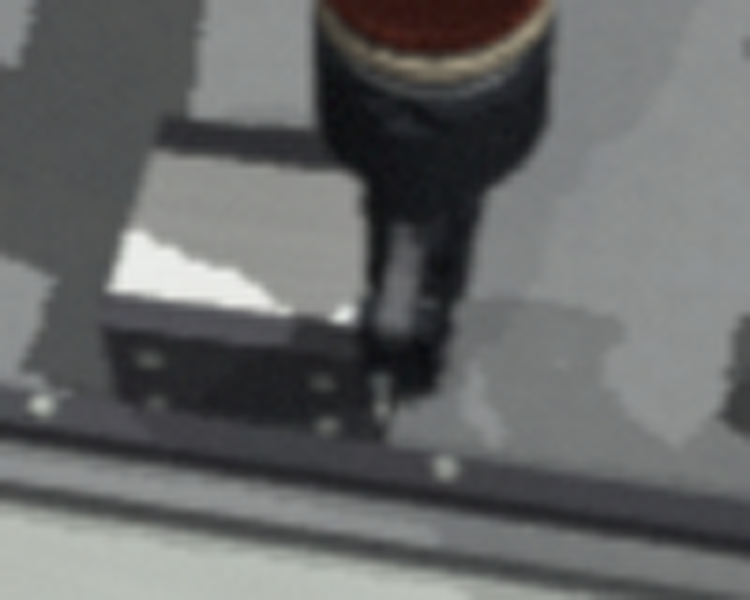

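The cell is over the recess, but whether it has dropped fully isn't clear. I'll nudge further and watch the force.

>>> drive_tool(
  commands="40 -0.02 0 0 0;40 -0.02 0 0 0;40 -0.02 0 0 0;40 -0.02 0 0 0;40 0 0 0 0;40 0 0 0 0;40 0 0 0 0;40 0 0 0 0",
)

```text
time: 16.6
tool_pos: [0.6251, 0.062, 0.0281]
tool_rot: [-0.001, 0.652, 0.758, 0.001]
contact_force: [-3.5, 8.9, 3.2]
gripper_width: 0.467
```

>>> drive_tool(
  commands="40 -0.01 0 0 0;40 -0.01 0 0 0;40 -0.01 0 0 0;40 0 0 0 0;40 0 0 0 0;40 0 0 0 0;40 0 0 0 0;40 0 0 0 0",
)

```text
time: 17.6
tool_pos: [0.625, 0.0619, 0.0282]
tool_rot: [-0.002, 0.652, 0.758, 0.001]
contact_force: [-3.9, 11.5, 4.6]
gripper_width: 0.464
```

The wall stopped it, with 11.5 N on the tool. I'll back off, lift, go to the robot side, turn the wrist camera back and check.

>>> drive_tool(
  commands="40 0.3 0 0 0;40 0.7 0 0 0;40 0 0 -1 0;40 0 0 -1 0;40 0 0 -1 0;40 0 0 -1 0;40 0 -0.5 -1 0;40 0 -1 -0.5 0",
)

```text
time: 18.6
tool_pos: [0.5773, 0.0825, 0.1949]
tool_rot: [0.002, 0.652, 0.758, 0.001]
contact_force: [-1.3, 0.3, -0.6]
gripper_width: 0.467
```

>>> drive_tool(
  commands="40 -0.7 -1 0 10;40 -0.7 -0.8 0 10;40 -0.8 -0.5 0 10;40 -0.5 0 0 10;40 0 0 0 10;40 0 0 0 10;40 0 0 0 10;40 0 0 0 10",
)

```text
time: 19.6
tool_pos: [0.5004, 0.0022, 0.1924]
tool_rot: [0.0, 0.987, 0.159, 0.0]
contact_force: [0.1, -0.0, -0.7]
gripper_width: 0.467
```

>>> drive_tool(
  commands="40 0 0 0 10;40 0 0 0 0;40 0 0 0 0;40 0 0 0 0;40 0 0 0 0;40 0 0 0 0;40 0 0 0 0;40 0 0 0 0",
)

```text
time: 20.6
tool_pos: [0.5004, 0.002, 0.1923]
tool_rot: [0.0, 0.997, 0.075, 0.0]
contact_force: [0.3, 0.8, -0.1]
gripper_width: 0.463
```

Run:
```python
from h import *
go(.52,-.01,.2,.149); print(jig(tool()[0]))
c,im=look("w8"); np.save("c8.npy",c,allow_pickle=True)
s=manip.grab_frame("scene")[:,:,::-1]; cv2.imwrite("pics/s8.png",s)
a=.149; n=np.array([.6335,.007])
def quad(x,y,z,yy=0): 
    X=np.array([(-x,-y),(x,-y),(x,y),(-x,y)])@np.array([[np.cos(a),np.sin(a)],[-np.sin(a),np.cos(a)]])+n
    return np.c_[X,np.full(4,z)]
for z in (.074,.080): print(z,proj("wrist",quad(.045,.045,z),c).round(0).tolist(),proj("scene",quad(.045,.045,z)).round(1).tolist())
b=cv2.resize(s[185:275,265:385],(640,480),interpolation=cv2.INTER_CUBIC)
v=np.hstack([cv2.resize(im,(480,300))[:, :], cv2.resize(b,(320,300))]); cv2.imwrite("pics/v8.png",v)
```

```text
t 20.60 at [0.5004 0.002  0.1923] 0.151 F [ 0.3  0.8 -0.1] w 0.463
shift [ 0.59  0.49 -0.26] turn 0.1
[-0.13238592  0.01491219]
0.074 [[396.0, 83.0], [405.0, -54.0], [276.0, -54.0], [280.0, 83.0]] [[286.8, 209.4], [278.2, 237.4], [313.5, 243.1], [320.3, 214.6]]
0.08 [[398.0, 82.0], [407.0, -58.0], [275.0, -59.0], [279.0, 82.0]] [[286.7, 208.0], [278.0, 236.0], [313.5, 241.8], [320.3, 213.2]]
```

View pics/v8.png

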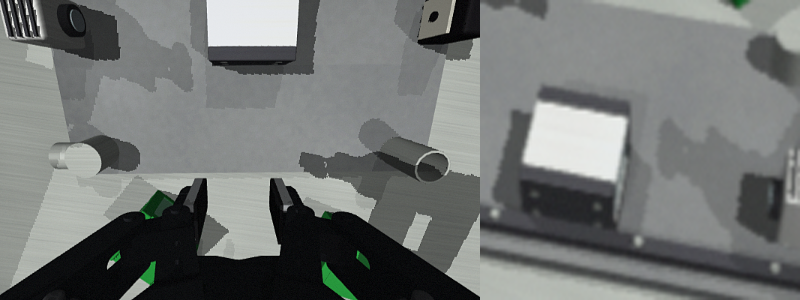

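Both clear faces look at the lamp and receiver. The pictures don't settle the 6 mm drop well enough. I'll touch the top gently with shut fingers near each end; home would read about z 0.071, not dropped about 0.077.

>>> drive_tool(
  commands="0 0.8 -0.1 0 0;0 0.9 -0.1 0 0;0 0.9 -0.13 0 0;0 0.9 0 0 0;0 0.9 0 0 0;0 0 0 0 0;0 0 0 0 0;0 0 0 0 0",
)

```text
time: 21.7
tool_pos: [0.6287, 0.0315, 0.1923]
tool_rot: [0.0, 0.997, 0.075, -0.0]
contact_force: [-1.0, -0.6, 0.6]
gripper_width: 0.003
```

>>> drive_tool(
  commands="0 0 0 0.7 0;0 0 0 0.8 0;0 0 0 0.8 0;0 0 0 0.7 0;0 0 0 0.4 0;0 0 0 0.15 0;0 0 0 0 0;0 0 0 0 0",
)

```text
time: 22.7
tool_pos: [0.6302, 0.0315, 0.087]
tool_rot: [0.0, 0.997, 0.075, 0.001]
contact_force: [-0.0, 0.8, 0.5]
gripper_width: -0.002
```

Run:
```python
from h import *
go(.6335,.007,.077,.149); print(jig(tool()[0]))
```

```text
t 22.70 at [0.6302 0.0315 0.087 ] 0.151 F [-0.   0.8  0.5] w -0.002
shift [-0.01  0.83  0.33] turn 0.1
[0.00039286 0.02475627]
```

>>> drive_tool(
  commands="0 0 0 0.08 0;0 0 0 0.05 0;0 0 0 0.05 0;0 0 0 0.05 0;0 0 0 0.04 0;0 0 0 0.04 0;0 0 0 0 0;0 0 0 0 0",
)

```text
time: 23.7
tool_pos: [0.6294, 0.0316, 0.0765]
tool_rot: [-0.0, 0.997, 0.075, 0.0]
contact_force: [0.7, 0.6, 0.6]
gripper_width: -0.003
```

>>> drive_tool(
  commands="0 0 0 0.03 0;0 0 0 0.03 0;0 0 0 0.03 0;0 0 0 0.03 0;0 0 0 0.03 0;0 0 0 0 0;0 0 0 0 0;0 0 0 0 0",
)

```text
time: 24.7
tool_pos: [0.6294, 0.0316, 0.0721]
tool_rot: [0.0, 0.997, 0.075, 0.0]
contact_force: [-0.2, -0.1, -0.6]
gripper_width: 0.001
```

>>> drive_tool(
  commands="0 0 0 0.02 0;0 0 0 0.02 0;0 0 0 0.02 0;0 0 0 0.02 0;0 0 0 0.01 0;0 0 0 0.01 0;0 0 0 0 0;0 0 0 0 0",
)

```text
time: 25.7
tool_pos: [0.6295, 0.0316, 0.071]
tool_rot: [0.0, 0.997, 0.075, -0.0]
contact_force: [-5.0, 0.9, 10.8]
gripper_width: 0.002
```

>>> drive_tool(
  commands="0 0 0 -0.15 0;0 0 0.4 -0.1 0;0 0 0.5 0 0;0 0 0.5 0 0;0 0 0.3 0 0;0 0 0 0.15 0;0 0 0 0 0;0 0 0 0 0",
)

```text
time: 26.7
tool_pos: [0.6368, -0.0184, 0.0717]
tool_rot: [-0.0, 0.997, 0.076, -0.0]
contact_force: [0.3, -0.1, 0.4]
gripper_width: -0.0
```

>>> drive_tool(
  commands="0 0 0 0.02 0;0 0 0 0.02 0;0 0 0 0.02 0;0 0 0 0.02 0;0 0 0 0.01 0;0 0 0 0.01 0;0 0 0 0 0;0 0 0 0 0",
)

```text
time: 27.7
tool_pos: [0.6371, -0.0185, 0.0711]
tool_rot: [-0.0, 0.997, 0.075, -0.0]
contact_force: [-6.2, 1.8, 9.9]
gripper_width: 0.0
```

Both ends touch at z = 0.071, so the cell is home and level. I'll lift clear and hand in.

>>> drive_tool(
  commands="0 0 0 -0.3 0;0 0 0 -0.8 0;0 0 0 -1 0;0 0 0 -1 0;0 0 0 -0.5 0;0 0 0 0 0;0 0 0 0 0;0 0 0 0 0",
)

```text
time: 28.7
tool_pos: [0.6361, -0.0187, 0.1751]
tool_rot: [-0.0, 0.997, 0.075, -0.001]
contact_force: [-0.3, 0.3, -0.0]
gripper_width: 0.0
```

Run:
```python
from h import *
go(.6335,.007,.15,.149); manip.job_done()
```

```text
t 28.70 at [ 0.6361 -0.0187  0.1751] 0.151 F [-0.3  0.3 -0. ] w 0.0
shift [ 0.04 -0.86  0.84] turn 0.1
the job is handed in; nothing more can be done
```

The sight cell is home in the recess with its clear faces towards the lamp and receiver, and I handed the job in at about 29 s. No verdict is reported, so this rests on my own checks.

I turned the cell about 40° clockwise with two fingers on a steel cheek and squared it against the fence. I then slid it along the fence from the lamp side until the recess wall stopped it. The largest tool force I read was about 12 N.

- **Height and level:** touching the top with about 10 N at two points 50 mm apart along the beam gave z = 0.071 m both times. That is the fully home height; not dropped would have been about 0.077 m. I did not touch at two points across the beam, so level in that direction is only inferred from the correct centre height.
- **Position and facing:** the fingers stalled where the cell would be within about 1 mm of centre along the beam. The last picture showed the clear faces towards the lamp and receiver, and the lug and tube apparently where they started. I did not re-measure the other items.
- **Release:** the fingers are about 100 mm above the cell and the tool force reads about zero.
- **Inconclusive check:** the pictures alone could not settle the 6 mm drop, which is why I used touch.

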